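# Gauge three bushings and reject the tight one

### The arm

A 7-joint arm with a two-finger parallel gripper is mounted at the origin on the work surface. World frame = base frame: x ahead of the robot, y to its left, z up, the work surface at z = 0. Lengths are in m, angles in rad, forces in N, time in s.
With the tool pointing down it reaches from about 0.35 to 0.9 m from the base axis. Payload 8.1 kg.
Tool frame: the origin (TCP) lies at the very end of the fingers, on their centre line; the grasp point (between the pads) lies 19 mm behind it; z points along the fingers, x is the direction in which the jaws open and shut, and the axes are right-handed (so a half turn about z gives the same grasp; the last joint's range is limited). The gripper opens to 92 mm and grips with 3 to 60 N. Pads are 19 mm wide; open, the fingers measure 130 mm over their backs; the gripper's body (75 mm by 190 mm) begins 47 mm behind the grasp point.
Start: joints at [1.135, 0.434, 0.025, 1.573, -0.012, 1.134, -0.075], TCP at [0.204, -0.591, 0.227] pointing down, gripper open.
Joint ranges: [-2.62, 2.62], [-0.44, 2.09], [-1.27, 1.32], [0.08, 2.57], [-1.32, 4.46], [0.12, 2], [-2.74, 2.74]. Speed limits (rad/s): [2.22, 2.22, 3.01, 3.01, 3.14, 3.14, 3.14].

### API

Orientations are given as a rotation vector (axis times angle).
In Python, from cell import status, viewer, arm gives the robot as it stands.
- The arm moves only by the tool jog_arm, never from a script. Its argument "commands" is text: rows parted by semicolons, each of 7 numbers parted by spaces: the closure, from -1 (fully open) to 1 (shut), then the shift along the world's x, y, z normalised to -1 to 1, where 1 is 0.3 m, then the turn, a rotation vector about the world's x, y, z normalised to -1 to 1, where 1 is 2 pi rad. In form: jaw dx dy dz wx wy wz; .... A call has exactly 5 rows; each row shifts and turns the commanded pose from where the row before left it; what a row does not reach is not made up. A row lasts 1/10 s, in which the tool goes at most 50 mm and 8.59 degrees, less where a joint would pass 70% of its speed; a pose out of reach is approached as far as the arm can. A call with a number of a shift or a turn outside -1 to 1 is refused whole. A call with a gripper value outside its range is refused whole. The fingers move at their own pace and stop on an object; "force" is the grip in N (left out, the last holds). Time passes only in rows, so rows that do not move let the fingers close, or fill a call up. It gives the time, the measured TCP pose, the force and the opening at its end, in the units of the state.
- status.observe(): the state, without advancing time (a new reading comes with each control period).
- viewer.get_image(name): name is "side" or "top"; returns a dict with "pixels" (420x560x3 uint8, red, green, blue), "z_map" (420x560 float32, m along the optical axis (not along the pixel's ray), 0 where there is no reading), "camera_matrix" (3x3 intrinsics, pixels), "k1" (the pictures are not rectified: a ray, as slopes to the right and down, at radius r is drawn at 1 + k1 r^2 times it, then the intrinsics apply), "R" (3x3) and "t" (3): a world point X has camera coordinates R X + t. Camera axes: x right, y down, z forward; pixel columns grow to the right and rows downward; lengths in m; the calibration is good to about 2 mm. A picture is of the moment at which its call begins.
- arm.sign_off(): hands the job in, once; it reports no verdict.
The state is a dict: "clock": time; "joints": joint angles; "dq": joint speeds; "joint_efforts": joint torques, N m; "position": TCP position; "ee_rot": TCP orientation; "force": force on the tool from outside, world axes, zero at the start; "ft_torque": the same for the moment, N m; "width": opening from 0.0 (shut) to 1.0 (fully open).
Only numpy, scipy, OpenCV 4.12 (cv2) and the standard library are available. Lean on these libraries where they do the work, as an engineer would, in place of code of your own. Each camera call takes 0.05 s, during which the arm holds its last target. There are 200 camera calls.

### The job

Take the steel plug gauge from its wooden stand and try it in the bore of each of the three bronze bushings in the tray, from left to right as the robot sees them: feel it in with a light hand, all the way to its collar where it will go, and never force it where it stops. One bushing has closed in below its mouth and will not take the gauge. Put the gauge back upright in its stand, then set the tight bushing down gently, upright, in the blue bin, and leave the two good bushings standing in the tray and the other things on the bench alone.

Things in the scene. Friction and masses are not known exactly. Their poses are not given: they have to be found in the camera images.
- gauge_grip (a point): centre of the dark hexagonal handle of the go plug gauge, which stands upright with its plug in the wooden stand. The handle is 18 mm across the flats and 70 mm long (35 mm above and below this point), with flats facing this frame's x axis and every 60 degrees from it; z runs up the handle away from the plug. The gauge weighs about 0.2 kg
- gauge_tip (a point): centre of the lower end face of the gauge's plug, 75 mm below the handle's centre. The bright round plug is 20 mm in diameter and 34 mm long, its end has a 1.5 mm chamfer, and above it is a collar 28 mm in diameter and 6 mm thick, on which the handle sits. Same axes as the handle
- stand_hole0 (a point): centre of the mouth of the 25 mm round hole in the top of the fixed wooden stand (80 x 80 x 38 mm block); the hole is 30 mm deep, so the gauge stands on its floor with the collar 4 mm above the block
- tray: fixed grey parts tray, 84 x 228 x 20 mm, origin under its centre, y along the row to the robot's left. It has three square pockets 58 mm wide and 10 mm deep, 74 mm apart; in each stands one of three bronze bushings, loose, its centre up to 3.5 mm off the pocket's centre in x and in y (the bushings' own positions are not measured)
- pocket_left (a point): centre of the floor of the left (+y) pocket, 10 mm above the bench; axes as the tray's. The three bushings look alike from outside: 44 mm tall, a flange 50 mm in diameter and 6 mm thick at the bottom, a barrel 38 mm in diameter above it, about 0.34 kg, the bore upright and open at the top, its mouth 44 mm above the pocket's floor
- pocket_mid (a point): centre of the floor of the middle pocket, 10 mm above the bench; axes as the tray's. Good bores are 21.2 mm all through: the gauge goes in 34 mm, until its collar lands on the bushing. The tight bushing, in any one of the pockets, has the same mouth but closes in to 18.4 mm about 9 mm down, and the gauge stops there
- pocket_right (a point): centre of the floor of the right (-y) pocket, 10 mm above the bench; axes as the tray's. A gauge that stops at a bushing's mouth is only off-centre: it must be shifted until it drops in. A light push of 5 N is plenty to enter and to feel a stop; a shove or a knock of over 80 N spoils it, so touch down at 20 mm/s or slower
- bin_in (a point): centre of the inner floor, 4 mm above the bench, of the fixed blue open-fronted bin for rejects: inside 142 mm along x and 128 mm along y; its side and back (+x) walls are 62 mm high, its front (-x) wall 26 mm. z up
- bearing: loose ball bearing lying flat, 52 mm across, 15 mm thick, origin under its centre; leave it alone
- bolt: loose steel hex bolt lying along its x axis, 73 mm long, head 30 mm across; origin on the bench under the head's end; leave it alone
- flange: loose steel pipe flange lying flat, 93 mm across, 18 mm thick, origin under its centre; leave it alone
- wrench: loose open-ended wrench lying along its x axis, 190 mm long, origin under its middle; leave it alone
- fitting: loose brass pipe fitting lying along its x axis, 54 mm long, 26 mm high, origin under its middle; leave it alone
There are look-alikes about, which are no part of the job. Of the things that look like the tray, take the one that is farthest from the robot's base at the start.

How it is judged:
On the way, in this order (a step that is already met when the one before it is completed fails the run):
1. the gauge is tried in the left bushing: at least 28 mm down a good bore, or resting at least 5 mm down in the tight one (horizontal distance between gauge_tip and pocket_left below 0.01 m and ((z of gauge_tip in the frame of pocket_left below 0.016 m and horizontal distance between any of bush_good1, bush_good2 and pocket_left below 0.012 m) or (z of gauge_tip in the frame of pocket_left below 0.039 m and contact force between gauge and bush_tight above 1 N and horizontal distance between bush_tight and pocket_left below 0.012 m))), for 0.05 s.
2. the gauge is tried in the middle bushing: at least 28 mm down a good bore, or resting at least 5 mm down in the tight one (horizontal distance between gauge_tip and pocket_mid below 0.01 m and ((z of gauge_tip in the frame of pocket_mid below 0.016 m and horizontal distance between any of bush_good1, bush_good2 and pocket_mid below 0.012 m) or (z of gauge_tip in the frame of pocket_mid below 0.039 m and contact force between gauge and bush_tight above 1 N and horizontal distance between bush_tight and pocket_mid below 0.012 m))), for 0.05 s.
3. the gauge is tried in the right bushing: at least 28 mm down a good bore, or resting at least 5 mm down in the tight one (horizontal distance between gauge_tip and pocket_right below 0.01 m and ((z of gauge_tip in the frame of pocket_right below 0.016 m and horizontal distance between any of bush_good1, bush_good2 and pocket_right below 0.012 m) or (z of gauge_tip in the frame of pocket_right below 0.039 m and contact force between gauge and bush_tight above 1 N and horizontal distance between bush_tight and pocket_right below 0.012 m))), for 0.05 s.
4. the gauge stands upright in its stand again, let go (horizontal distance between gauge_tip and stand_hole0 below 0.006 m and z of gauge_tip in the frame of stand_hole0 below -0.024 m and angle between gauge_tip's own z axis and vertical below 0.15 rad and contact force between the fingers and gauge below 0.1 N), for 0.1 s.
At the end, for the whole second after the job is handed in: The gauge stands upright in its stand (tip within 6 mm of the hole's axis and at least 24 mm down it), the tight bushing stands upright and released on the floor of the bin, both good bushings stand upright in the tray within 16 mm of where they were, and all are at rest (all of step 4 and linear speed of each of gauge, bush_good1, bush_good2, bush_tight below 0.02 m/s and distance of each of bush_good1, bush_good2 from where it was at the start of the episode below 0.016 m and angle between each of bush_good1, bush_good2, bush_tight's own z axis and vertical below 0.1 rad and horizontal distance between bush_tight and bin_in below 0.065 m and z of bush_tight in the frame of bin_in below 0.006 m and contact force between the fingers and bush_tight below 0.1 N); the robot touches nothing.
It fails at once if the gauge is forced against a bushing (over 80 N) (contact force between gauge and bush_good1 above 80 N or contact force between gauge and bush_good2 above 80 N or contact force between gauge and bush_tight above 80 N).
It fails at once if the tight bushing is dropped into the bin (let go more than 15 mm above its floor) (horizontal distance between bush_tight and bin_in below 0.065 m and z of bush_tight in the frame of bin_in above 0.015 m and contact force between the fingers and bush_tight below 0.05 N).
It fails at once if another thing on the bench is knocked more than 30 mm away (distance of any of bearing, bolt, flange, wrench, fitting from where it was at the start of the episode above 0.03 m).
It also fails if it takes over 72 s, if anything falls off the work surface, if the arm or the gripper's body presses on something with over 40 N, if the wrist force passes 120 N, or if a joint passes its speed limit or range.

## Working session

There is one attempt and no reset: what is moved stays moved. The work goes in short steps, Python scripts to look and compute and a tool call to move; the robot and the scene stay as the last step left them, time stands still between calls to the robot, and variables do not carry over. Pictures are saved under pics/ and viewed, about 8 in all and at most 12, crops included, and the job is handed in when it is done.

Besides the shell and the picture viewer there is one more tool, called after "Emit:" in YAML: its name, and indented under it one key for each argument. jog_arm: Moves the arm, as the interface text tells. Scaled input: -1 to 1 covers 0.3 m each way for a shift and 2 pi rad each way for a turn. Its arguments: {"type":"object","properties":{"commands":{"type":"string"},"force":{"type":"number"}},"required":["commands"]}

```bash
mkdir -p pics; ls; cat > h.py <<'E'
import numpy as np, cv2
from cell import status, viewer, arm
def grab(n):
    d=viewer.get_image(n); np.savez('%s.npz'%n,**{k:np.asarray(v) for k,v in d.items()}); return d
def load(n): return dict(np.load('%s.npz'%n))
def slopes(d,uv):
    K=np.array(d['camera_matrix']);k=float(d['k1'])
    uv=np.asarray(uv,float).reshape(-1,1,2)
    return cv2.undistortPoints(uv,K,np.array([k,0,0,0.])).reshape(-1,2)
def onz(d,uv,z):
    s=slopes(d,uv);R=np.array(d['R']);t=np.array(d['t'])
    r=np.c_[s,np.ones(len(s))]@R; c=-R.T@t
    return c+r*((z-c[2])/r[:,2])[:,None]
def cloud(d):
    H,W=d['z_map'].shape;u,v=np.meshgrid(np.arange(W),np.arange(H))
    s=slopes(d,np.c_[u.ravel(),v.ravel()]);z=d['z_map'].ravel()
    P=(np.c_[s,np.ones(len(s))]*z[:,None]-np.array(d['t']))@np.array(d['R'])
    P[z==0]=np.nan
    return P.reshape(H,W,3)
E
python3 - <<'E'
from h import *
for n in('top','side'):
    d=grab(n); cv2.imwrite(f'pics/{n}0.png',cv2.cvtColor(d['pixels'],cv2.COLOR_RGB2BGR))
    R=np.array(d['R']);print(n,-R.T@np.array(d['t']),R[2],d['k1'],d['camera_matrix'][0])
s=status.observe();print(s)
E
```

```text
pics
top [0.40141594 0.04498159 1.19224348] [ 0.09397916 -0.00171997 -0.99557268] -0.028349373143715644 [448.71877363   0.         277.64157263]
side [ 0.33171472 -0.75005871  0.79097495] [ 0.1540364   0.73605836 -0.65915922] 0.010127299002107099 [459.80873949   0.         292.08364866]
{'clock': 0.1, 'joints': array([ 1.13539628,  0.43514929,  0.02495303,  1.57398284, -0.01160637,
        1.13402066, -0.0751243 ]), 'dq': array([-1.00089809e-03, -2.15503898e-03,  1.75812559e-04, -1.69734538e-03,
       -4.97680064e-04, -1.57998294e-05,  2.46012165e-04]), 'joint_efforts': array([ 2.65751449e-03, -6.69131613e+01,  9.87901613e-01, -3.15150690e+01,
       -6.05405937e-02,  3.72996647e-02,  1.07893532e-04]), 'position': array([ 0.20399633, -0.59028879,  0.22603471]), 'ee_rot': array([-2.55804020e+00,  1.82249118e+00,  1.90841465e-03]), 'force': array([-0.17728933,  0.47582645,  0.59156746]), 'ft_torque': array([ 0.02682014,  0.0244931 , -0.03084134]), 'width': 0.9980624358909306}
```

View pics/top0.png

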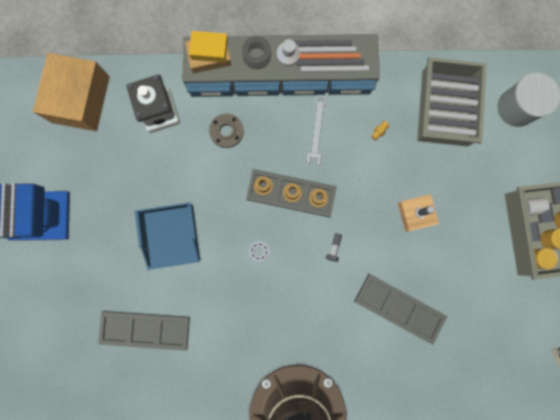

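View pics/side0.png

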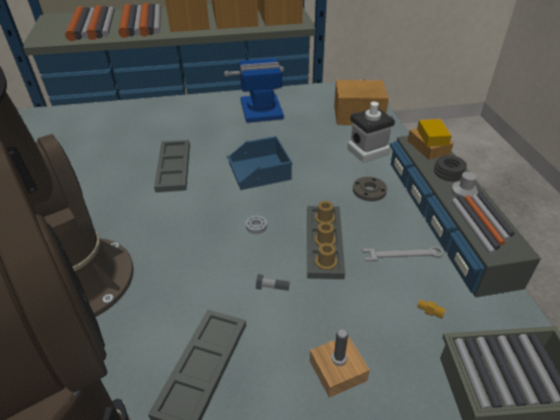

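The top view shows the bushings at about (263,185), (292,191) and (318,197) in the far tray, the gauge at (420,212) and the bin at (168,237). The two empty trays nearer the base are look-alikes. The side view agrees, with the gauge at (341,345).

```bash
python3 - <<'E'
from h import *
for n in('top','side'):
    d=load(n);P=cloud(d);hsv=cv2.cvtColor(d['pixels'],cv2.COLOR_RGB2HSV);px=d['pixels'].astype(int)
    print('==',n,'bench z',np.nanmedian(P[...,2][(abs(P[...,0]-.45)<.1)&(abs(P[...,1]-.0)<.1)]))
    box=lambda x0,x1,y0,y1:(P[...,0]>x0)&(P[...,0]<x1)&(P[...,1]>y0)&(P[...,1]<y1)
    br=(hsv[...,0]>8)&(hsv[...,0]<28)&(hsv[...,1]>110)
    # bushings: bronze px, depth z top
    for name,m in(('bronze',br&box(.45,.75,-.12,.25)),('wood',br&box(.35,.65,-.45,-.25))):
        N,L,S,C=cv2.connectedComponentsWithStats(m.astype(np.uint8))
        for i in range(1,N):
            if S[i,4]<40: continue
            q=P[L==i];q=q[~np.isnan(q[:,2])]
            zt=np.percentile(q[:,2],90)
            tt=q[abs(q[:,2]-zt)<.006]
            r=cv2.minAreaRect((tt[:,:2]*1000).astype(np.float32))
            print(name,C[i].round(1),S[i,4],'ztop',zt.round(4),'top',len(tt),tt.mean(0).round(4),r)
    b=(hsv[...,0]>95)&(hsv[...,0]<112)&(hsv[...,1]>110)&box(.3,.7,.15,.5)
    q=P[b];print('bin',len(q))
    for lo,hi in((-.005,.012),(.055,.07)):
        t=q[(q[:,2]>lo)&(q[:,2]<hi)]
        if len(t)>10: print(' ',lo,len(t),cv2.minAreaRect((t[:,:2]*1000).astype(np.float32)),t[:,2].mean())
    m=box(.35,.65,-.45,-.25)&(P[...,2]>.055);q=P[m]
    print('gauge',len(q),np.nanmedian(q,0),'zmax',q[:,2].max() if len(q) else 0); t=q[q[:,2]>q[:,2].max()-.015]; print(t.mean(0))
    ht=(P[...,2]>.013)&(P[...,2]<.027)&box(.45,.75,-.15,.27)
    N,L,S,C=cv2.connectedComponentsWithStats(ht.astype(np.uint8));i=1+S[1:,4].argmax()
    q=P[L==i];print('tray',len(q),cv2.minAreaRect((q[:,:2]*1000).astype(np.float32)),q.mean(0))
T=cv2.cvtColor(load('top')['pixels'],cv2.COLOR_RGB2BGR);S=cv2.cvtColor(load('side')['pixels'],cv2.COLOR_RGB2BGR)
f=lambda I,y,x,h,w:cv2.resize(I[y:y+h,x:x+w],(400,300),interpolation=cv2.INTER_CUBIC)
cv2.imwrite('pics/c1.png',np.vstack([np.hstack([f(T,158,235,75,100),f(T,185,380,60,80)]),np.hstack([f(S,195,275,90,120),f(S,310,280,90,120)])]))
E
```

```text
== top bench z 0.0006026576473628773
bronze [263.  185.6] 195 ztop 0.0558 top 108 [0.5892 0.081  0.0541] ((589.3242797851562, 81.9184799194336), (34.63424301147461, 36.015411376953125), 0.3861091136932373)
bronze [291.9 192.6] 185 ztop 0.0564 top 103 [0.5701 0.0048 0.0543] ((570.170166015625, 5.352876663208008), (35.989898681640625, 34.20946502685547), 88.03457641601562)
bronze [317.9 197.8] 191 ztop 0.0554 top 113 [ 0.5552 -0.0635  0.0535] ((554.7655029296875, -63.28872299194336), (35.55854034423828, 36.18717956542969), 20.866331100463867)
wood [415.2 213.5] 551 ztop 0.0406 top 462 [ 0.5091 -0.317   0.0383] ((510.21551513671875, -321.9151916503906), (70.80326080322266, 75.59884643554688), 13.008369445800781)
bin 460
  -0.005 339 ((460.0982360839844, 332.8347473144531), (141.85093688964844, 120.4339599609375), 8.441058158874512) 0.004238782114095261
  0.055 50 ((476.973388671875, 324.49591064453125), (100.53179168701172, 135.56915283203125), 8.582626342773438) 0.0610343040280116
gauge 116 [ 0.50842459 -0.31954127  0.11110621] zmax 0.1253466178195186
[ 0.51002656 -0.3243976   0.118798
[... 875 characters left out ...]
8 366.6] 1593 ztop 0.04 top 1363 [ 0.507  -0.3327  0.0383] ((509.282470703125, -325.33343505859375), (79.65290832519531, 80.82366943359375), 12.167835235595703)
bin 1726
  -0.005 658 ((463.8785400390625, 326.4887390136719), (138.64178466796875, 138.18601989746094), 7.966537952423096) 0.00522936014363037
  0.055 223 ((480.4907531738281, 328.5162353515625), (103.42958068847656, 146.99700927734375), 6.377384185791016) 0.060335314787424266
gauge 328 [ 0.50678392 -0.33076929  0.09796452] zmax 0.12412206509549742
[ 0.50823991 -0.32717968  0.11848559]
tray 1432 ((569.8199462890625, 5.3800506591796875), (233.85252380371094, 84.28787994384766), 77.19538116455078) [ 0.56494016 -0.01213849  0.01940037]
```

View pics/c1.png

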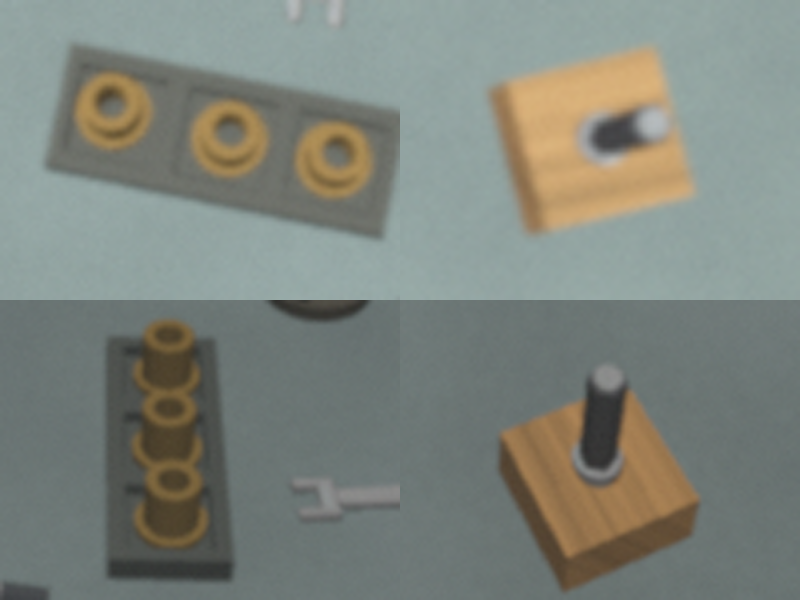

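Emit:
jog_arm:
  commands: "-1 0.102 0.088 0 0 0 0.0162;-1 0.102 0.088 0 0 0 0.0162;-1 0.102 0.088 0 0 0 0.0162;-1 0.102 0.088 0 0 0 0.0162;-1 0.102 0.088 0 0 0 0.0162"
  force: 5

```text
clock: 0.6
position: [0.358, -0.4574, 0.2265]
ee_rot: [-2.937, 1.114, 0.001]
force: [0.5, 0.1, -0.6]
width: 1.002
```

Emit:
jog_arm:
  commands: "-1 0.102 0.088 0 0 0 0.0162;-1 0.102 0.088 0 0 0 0.0162;-1 0.102 0.088 0 0 0 0.0162;-1 0.102 0.088 0 0 0 0.0162;-1 0.102 0.088 0 0 0 0.0162"

```text
clock: 1.1
position: [0.511, -0.3255, 0.2265]
ee_rot: [-3.123, 0.339, 0.001]
force: [1.4, -0.7, 0.7]
width: 0.999
```

Emit:
jog_arm:
  commands: "-1 -0.006 0 -0.108 0 0 0;-1 0 0 -0.108 0 0 0;-1 0 0 -0.108 0 0 0;-1 0 0 -0.108 0 0 0;-1 0 0 -0.108 0 0 0"

```text
clock: 1.6
position: [0.508, -0.3266, 0.0632]
ee_rot: [-3.122, 0.345, 0.001]
force: [1.9, -0.6, -0.2]
width: 1.001
```

Emit:
jog_arm:
  commands: "1 0 0 0 0 0 0;1 0 0 0 0 0 0;1 0 0 0 0 0 0;1 0 0 0 0 0 0;1 0 0 0 0 0 0"
  force: 5

```text
clock: 2.1
position: [0.5091, -0.3272, 0.0662]
ee_rot: [3.122, -0.345, 0.003]
force: [0.2, -0.2, 0.6]
width: 0.613
```

Emit:
jog_arm:
  commands: "1 0 0 0 0 0 0;1 0 0 0 0 0 0;1 0 0 0 0 0 0;1 0 0 0 0 0 0;1 0 0 0 0 0 0"
  force: 5

```text
clock: 2.6
position: [0.5085, -0.3267, 0.0647]
ee_rot: [-3.123, 0.345, -0.0]
force: [0.6, -0.0, -0.3]
width: 0.216
```

Emit:
jog_arm:
  commands: "1 0 0 0 0 0 0;1 0 0 0 0 0 0;1 0 0 0 0 0 0;1 0 0 0 0 0 0;1 0 0 0 0 0 0"
  force: 25

```text
clock: 3.1
position: [0.5084, -0.3267, 0.0647]
ee_rot: [-3.123, 0.345, -0.0]
force: [0.4, 0.8, -0.1]
width: 0.212
```

```bash
python3 - <<'E'
from h import *
for n in('top','side'):
    d=grab(n)
s=status.observe();print(s['position'],s['ee_rot'],s['width'],s['force'],s['joints'])
I=cv2.cvtColor(d['pixels'],cv2.COLOR_RGB2BGR)[270:400,250:440]
cv2.imwrite('pics/g1.png',cv2.resize(I,(760,520),interpolation=cv2.INTER_CUBIC))
E
```

```text
[ 0.50838391 -0.32673315  0.06472991] [ 3.12255964e+00 -3.45201150e-01  1.15281266e-04] 0.21139870819791373 [-0.0207498   1.18324933 -0.14637898] [ 0.67206367  0.59247697 -0.27451875  1.77486885  0.21196609  0.80303627
  0.0739932 ]
```

View pics/g1.png

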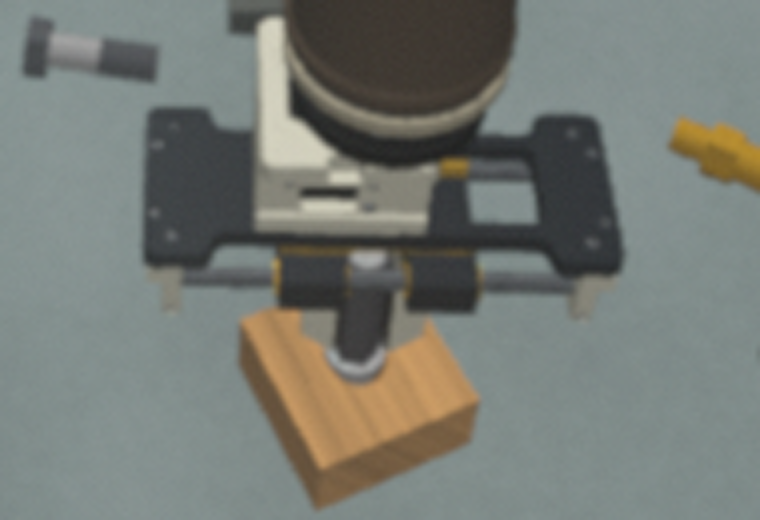

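The pads closed at 19.5 mm where the flats are 18 mm apart, so the hex is gripped about 10° off its flats. I'll loosen, turn and close again.

Emit:
jog_arm:
  commands: "0.4 0 0 0 0 0 0;0.4 0 0 0 0 0 0;0.4 0 0 0 0 0 0.0139;1 0 0 0 0 0 0.0139;1 0 0 0 0 0 0"
  force: 10

```text
clock: 3.7
position: [0.5082, -0.3268, 0.0647]
ee_rot: [-3.141, 0.07, 0.0]
force: [0.2, 0.5, 0.1]
width: 0.206
```

Emit:
jog_arm:
  commands: "1 0 0 0 0 0 0;1 0 0 0 0 0 0;1 0 0 0 0 0 0;1 0 0 0 0 0 0;1 0 0 0 0 0 0"
  force: 25

```text
clock: 4.2
position: [0.5082, -0.3268, 0.0647]
ee_rot: [3.141, -0.072, -0.0]
force: [-1.0, 0.1, -0.7]
width: 0.202
```

Emit:
jog_arm:
  commands: "0.4 0 0 0 0 0 0;0.4 0 0 0 0 0 0;0.4 0 0 0 0 0 0.0139;1 0 0 0 0 0 0;1 0 0 0 0 0 0"
  force: 10

```text
clock: 4.7
position: [0.5084, -0.3267, 0.0648]
ee_rot: [-3.141, -0.062, -0.0]
force: [-0.4, -0.1, -0.7]
width: 0.197
```

Emit:
jog_arm:
  commands: "1 0 0 0 0 0 0;1 0 0 0 0 0 0;1 0 0 0 0 0 0;1 0 0 0 0 0 0;1 0 0 0 0 0 0"
  force: 25

```text
clock: 5.2
position: [0.5085, -0.3267, 0.0648]
ee_rot: [3.141, 0.065, 0.0]
force: [0.6, -0.7, -0.7]
width: 0.196
```

```bash
python3 - <<'E'
from h import *
s=status.observe();print(s['position'],s['ee_rot'],s['width'],s['force'],s['joints'])
E
```

```text
[ 0.50846137 -0.32670458  0.06477447] [3.14086008e+00 6.54614670e-02 2.89265124e-04] 0.19573140436827519 [ 0.57735863 -0.65828988 -0.65624297] [ 0.71863967  0.60180905 -0.34343951  1.77049792  0.26509731  0.81462309
  0.28952148]
```

On the flats now (18.0 mm). I'll lift the gauge and carry it over the left bushing.

Emit:
jog_arm:
  commands: "1 0 0 0.04 0 0 0;1 0 0 0.05 0 0 0;1 0 0 0.05 0 0 0;1 0 0 0.06 0 0 0;1 0 0 0.06 0 0 0"

```text
clock: 5.7
position: [0.5079, -0.3266, 0.1447]
ee_rot: [3.141, 0.065, -0.0]
force: [0.3, -0.3, -3.4]
width: 0.197
```

Emit:
jog_arm:
  commands: "1 0.027 0.136 0 0 0 0;1 0.027 0.136 0 0 0 0;1 0.027 0.136 0 0 0 0;1 0.027 0.136 0 0 0 0;1 0.027 0.136 0 0 0 0"

```text
clock: 6.2
position: [0.5487, -0.1213, 0.1442]
ee_rot: [3.14, 0.065, 0.001]
force: [1.1, 0.3, -2.0]
width: 0.197
```

Emit:
jog_arm:
  commands: "1 0.027 0.136 0 0 0 0;1 0.027 0.136 0 0 0 0;1 0.027 0.136 0 0 0 0;1 0.027 0.136 0 0 0 0;1 0.025 0.13 0 0 0 0"

```text
clock: 6.7
position: [0.5887, 0.0811, 0.1442]
ee_rot: [3.141, 0.066, 0.001]
force: [0.9, -0.8, -3.1]
width: 0.195
```

Emit:
jog_arm:
  commands: "1 0 0 -0.02 0 0 0;1 0 0 -0.02 0 0 0;1 0 0 0 0 0 0;1 0 0 0 0 0 0;1 0 0 0 0 0 0"

```text
clock: 7.2
position: [0.5889, 0.0781, 0.1311]
ee_rot: [3.14, 0.063, 0.0]
force: [-0.9, -0.6, -3.3]
width: 0.196
```

```bash
cat > look.py <<'E'
from h import *
import sys
d=grab('side');s=status.observe();print(s['position'],s['ee_rot'],s['width'],s['force'])
R=d['R'];t=d['t'];p=np.array(s['position'])-[0,0,.0568]
c=np.array(R)@p+np.array(t);x=c[:2]/c[2];x=x*(1+d['k1']*(x@x));K=np.array(d['camera_matrix'])
u,v=(K[:2,:2]@x+K[:2,2]).astype(int);print('tip px',u,v)
I=cv2.cvtColor(d['pixels'],cv2.COLOR_RGB2BGR)[v-45:v+45,u-60:u+60]
cv2.imwrite('pics/%s.png'%sys.argv[1],cv2.resize(I,(800,600),interpolation=cv2.INTER_CUBIC))
E
python3 look.py l1
```

```text
[0.58889842 0.07839757 0.13111336] [3.14063170e+00 6.32202522e-02 5.51523296e-04] 0.19670536513201228 [ 0.49412415  0.48568695 -2.2322716 ]
tip px 325 199
```

View pics/l1.png

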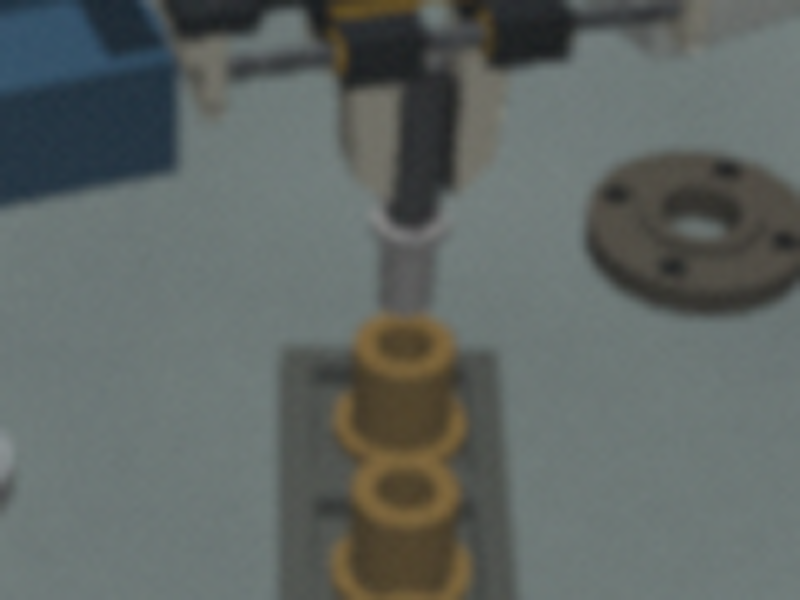

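Emit:
jog_arm:
  commands: "1 0 0.004 -0.011 0 0 0;1 0 0 -0.011 0 0 0;1 0 0 -0.011 0 0 0;1 0 0 -0.011 0 0 0;1 0 0 -0.011 0 0 0"

```text
clock: 7.75
position: [0.5887, 0.0807, 0.1138]
ee_rot: [3.141, 0.066, -0.0]
force: [-0.1, 0.1, -2.5]
width: 0.199
```

Emit:
jog_arm:
  commands: "1 0 0 -0.005 0 0 0;1 0 0 -0.005 0 0 0;1 0 0 -0.005 0 0 0;1 0 0 -0.004 0 0 0;1 0 0 0 0 0 0"

```text
clock: 8.25
position: [0.5897, 0.0803, 0.1091]
ee_rot: [3.141, 0.065, 0.003]
force: [1.9, -2.1, 1.2]
width: 0.191
```

Emit:
jog_arm:
  commands: "1 0.0015 -0.0015 0 0 0 0;1 0.0015 -0.002 0 0 0 0;1 0 0 -0.003 0 0 0;1 0 0 -0.003 0 0 0;1 0 0 0 0 0 0"

```text
clock: 8.75
position: [0.5895, 0.0796, 0.1064]
ee_rot: [3.141, 0.066, -0.001]
force: [2.1, -0.6, -2.9]
width: 0.194
```

Emit:
jog_arm:
  commands: "1 0 0 0 0 0 0;1 0 0 0 0 0 0;1 0 0 0 0 0 0;1 0 0 0 0 0 0;1 0 0 0 0 0 0"

```text
clock: 9.25
position: [0.5895, 0.0797, 0.1067]
ee_rot: [-3.141, -0.066, 0.0]
force: [-0.2, -0.1, -2.1]
width: 0.198
```

Emit:
jog_arm:
  commands: "1 0 0 -0.004 0 0 0;1 0 0 -0.004 0 0 0;1 0 0 -0.004 0 0 0;1 0 0 -0.004 0 0 0;1 0 0 0 0 0 0"

```text
clock: 9.75
position: [0.5895, 0.0796, 0.1017]
ee_rot: [3.141, 0.066, -0.001]
force: [-0.2, 0.1, -3.5]
width: 0.195
```

Emit:
jog_arm:
  commands: "1 0 0 -0.003 0 0 0;1 0 0 -0.003 0 0 0;1 0 0 0 0 0 0;1 0 0 0 0 0 0;1 0 0 0 0 0 0"

```text
clock: 10.25
position: [0.5899, 0.0796, 0.1005]
ee_rot: [3.141, 0.065, 0.001]
force: [-0.3, -2.0, 4.5]
width: 0.195
```

Emit:
jog_arm:
  commands: "1 0 0 -0.002 0 0 0;1 0 0 0 0 0 0;1 0 0 0 0 0 0;1 0 0 0 0 0 0;1 0 0 0 0 0 0"

```text
clock: 10.75
position: [0.5901, 0.0796, 0.1004]
ee_rot: [3.141, 0.066, 0.002]
force: [-2.9, -2.1, 9.5]
width: 0.199
```

Emit:
jog_arm:
  commands: "1 0 0.0015 0 0 0 0;1 0 0.0015 0 0 0 0;1 0 0 -0.002 0 0 0;1 0 0 0 0 0 0;1 0 0 0 0 0 0"

```text
clock: 11.25
position: [0.5901, 0.08, 0.1003]
ee_rot: [3.14, 0.065, 0.002]
force: [-3.1, -4.2, 15.6]
width: 0.196
```

The left bushing stops hard 10 mm down, and force climbs without travel, so it looks like the tight one. Next is the middle.

Emit:
jog_arm:
  commands: "1 0 -0.003 0.006 0 0 0;1 0 0 0.014 0 0 0;1 0 0 0.02 0 0 0;1 0 0 0.035 0 0 0;1 0 0 0.035 0 0 0"

```text
clock: 11.75
position: [0.5894, 0.0799, 0.1327]
ee_rot: [-3.141, -0.066, 0.001]
force: [1.8, -0.3, -2.5]
width: 0.195
```

Emit:
jog_arm:
  commands: "1 -0.0217 -0.0843 0 0 0 0;1 -0.0217 -0.0843 0 0 0 0;1 -0.0217 -0.0843 0 0 0 0;1 0 0 0 0 0 0;1 0 0 0 0 0 0"

```text
clock: 12.25
position: [0.5703, 0.0033, 0.1327]
ee_rot: [-3.141, -0.063, -0.001]
force: [0.5, 1.2, -2.1]
width: 0.198
```

Emit:
jog_arm:
  commands: "1 0 0 -0.011 0 0 0;1 0 0 -0.011 0 0 0;1 0 0 -0.011 0 0 0;1 0 0 -0.011 0 0 0;1 0 0 -0.011 0 0 0"

```text
clock: 12.75
position: [0.57, 0.004, 0.115]
ee_rot: [-3.141, -0.066, 0.001]
force: [0.2, -0.8, -2.6]
width: 0.194
```

Emit:
jog_arm:
  commands: "1 0 0 -0.005 0 0 0;1 0 0 -0.005 0 0 0;1 0 0 -0.005 0 0 0;1 0 0 -0.005 0 0 0;1 0 0 0 0 0 0"

```text
clock: 13.25
position: [0.5703, 0.0036, 0.1095]
ee_rot: [3.141, 0.065, 0.001]
force: [0.4, 0.1, -1.3]
width: 0.19
```

Emit:
jog_arm:
  commands: "1 0 0 -0.003 0 0 0;1 0 0 -0.004 0 0 0;1 0 0 -0.003 0 0 0;1 0 0 0 0 0 0;1 0 0 0 0 0 0"

```text
clock: 13.75
position: [0.5702, 0.0036, 0.1064]
ee_rot: [3.141, 0.065, 0.0]
force: [0.1, -1.8, -2.4]
width: 0.192
```

Emit:
jog_arm:
  commands: "1 0 0 -0.005 0 0 0;1 0 0 -0.005 0 0 0;1 0 0 -0.005 0 0 0;1 0 0 -0.005 0 0 0;1 0 0 -0.002 0 0 0"

```text
clock: 14.25
position: [0.5702, 0.0036, 0.0997]
ee_rot: [3.141, 0.066, 0.0]
force: [1.2, -2.0, -1.2]
width: 0.199
```

Emit:
jog_arm:
  commands: "1 0 0 -0.002 0 0 0;1 0 0 -0.002 0 0 0;1 0 0 0 0 0 0;1 0 0 0 0 0 0;1 0 0 0 0 0 0"

```text
clock: 14.75
position: [0.57, 0.0039, 0.0985]
ee_rot: [-3.141, -0.066, 0.0]
force: [0.9, -1.5, -1.8]
width: 0.193
```

Emit:
jog_arm:
  commands: "1 0 -0.001 -0.0063 0 0 0;1 0 0 -0.0063 0 0 0;1 0 0 -0.0063 0 0 0;1 0 0 -0.0063 0 0 0;1 0 0 -0.0063 0 0 0"

```text
clock: 15.25
position: [0.57, 0.0037, 0.0889]
ee_rot: [-3.141, -0.066, 0.0]
force: [-0.0, -0.3, -2.4]
width: 0.193
```

Emit:
jog_arm:
  commands: "1 0 0 -0.0063 0 0 0;1 0 0 -0.0063 0 0 0;1 0 0 -0.0063 0 0 0;1 0 0 -0.0063 0 0 0;1 0 0 -0.0063 0 0 0"

```text
clock: 15.75
position: [0.5702, 0.0035, 0.0796]
ee_rot: [-3.141, -0.066, -0.0]
force: [0.6, -0.6, -2.4]
width: 0.196
```

Emit:
jog_arm:
  commands: "1 0 0 -0.003 0 0 0;1 0 0 -0.003 0 0 0;1 0 0 -0.003 0 0 0;1 0 0 -0.002 0 0 0;1 0 0 0 0 0 0"

```text
clock: 16.25
position: [0.5702, 0.0034, 0.0767]
ee_rot: [3.141, 0.066, 0.0]
force: [0.0, -0.5, 1.6]
width: 0.196
```

Emit:
jog_arm:
  commands: "1 0 0 0.02 0 0 0;1 0 0 0.03 0 0 0;1 0 0 0.04 0 0 0;1 0 0 0.05 0 0 0;1 0 0 0.047 0 0 0"

```text
clock: 16.75
position: [0.5703, 0.0036, 0.1341]
ee_rot: [-3.141, -0.066, -0.001]
force: [0.5, 0.9, -2.7]
width: 0.197
```

Emit:
jog_arm:
  commands: "1 -0.0166 -0.0761 0 0 0 0;1 -0.0166 -0.0761 0 0 0 0;1 -0.0166 -0.0761 0 0 0 0;1 0 0 0 0 0 0;1 0 0 0 0 0 0"

```text
clock: 17.25
position: [0.5554, -0.0655, 0.1333]
ee_rot: [3.141, 0.063, 0.001]
force: [-0.4, 1.0, -1.7]
width: 0.197
```

Emit:
jog_arm:
  commands: "1 0 0 -0.011 0 0 0;1 0 0 -0.011 0 0 0;1 0 0 -0.011 0 0 0;1 0 0 -0.011 0 0 0;1 0 0 -0.011 0 0 0"

```text
clock: 17.75
position: [0.5551, -0.0647, 0.1156]
ee_rot: [-3.141, -0.066, 0.0]
force: [-0.1, 0.6, -2.8]
width: 0.195
```

Emit:
jog_arm:
  commands: "1 0 0 -0.005 0 0 0;1 0 0 -0.005 0 0 0;1 0 0 -0.005 0 0 0;1 0 0 -0.005 0 0 0;1 0 0 0 0 0 0"

```text
clock: 18.25
position: [0.5551, -0.0651, 0.1099]
ee_rot: [3.141, 0.066, -0.0]
force: [-0.8, -0.7, -2.4]
width: 0.193
```

Emit:
jog_arm:
  commands: "1 0 0 -0.002 0 0 0;1 0 0 -0.002 0 0 0;1 0 0 -0.002 0 0 0;1 0 0 0 0 0 0;1 0 0 0 0 0 0"

```text
clock: 18.75
position: [0.5554, -0.0653, 0.1083]
ee_rot: [3.141, 0.065, 0.001]
force: [0.8, -1.2, -1.8]
width: 0.197
```

Tip is 2.5 mm below the mouth and free.

Emit:
jog_arm:
  commands: "1 0 0 -0.004 0 0 0;1 0 0 -0.004 0 0 0;1 0 0 -0.004 0 0 0;1 0 0 -0.004 0 0 0;1 0 0 0 0 0 0"

```text
clock: 19.25
position: [0.5551, -0.065, 0.1032]
ee_rot: [-3.141, -0.066, 0.0]
force: [-0.1, -2.8, -2.4]
width: 0.194
```

Emit:
jog_arm:
  commands: "1 0 0 -0.004 0 0 0;1 0 0 -0.004 0 0 0;1 0 0 -0.003 0 0 0;1 0 0 -0.003 0 0 0;1 0 0 0 0 0 0"

```text
clock: 19.75
position: [0.5551, -0.065, 0.0991]
ee_rot: [-3.141, -0.066, 0.0]
force: [0.1, -1.6, -2.8]
width: 0.196
```

Emit:
jog_arm:
  commands: "1 0 -0.001 -0.0065 0 0 0;1 0 0 -0.0065 0 0 0;1 0 0 -0.0065 0 0 0;1 0 0 -0.0065 0 0 0;1 0 0 -0.0065 0 0 0"

```text
clock: 20.25
position: [0.5551, -0.0652, 0.0892]
ee_rot: [-3.141, -0.066, 0.0]
force: [-0.2, 0.5, -2.1]
width: 0.196
```

Emit:
jog_arm:
  commands: "1 0 0 -0.0065 0 0 0;1 0 0 -0.0065 0 0 0;1 0 0 -0.0065 0 0 0;1 0 0 -0.0065 0 0 0;1 0 0 -0.0065 0 0 0"

```text
clock: 20.75
position: [0.5552, -0.0653, 0.0796]
ee_rot: [-3.141, -0.066, -0.0]
force: [-0.3, 0.1, -2.5]
width: 0.194
```

Emit:
jog_arm:
  commands: "1 0 0 -0.003 0 0 0;1 0 0 -0.003 0 0 0;1 0 0 -0.003 0 0 0;1 0 0 -0.002 0 0 0;1 0 0 0 0 0 0"

```text
clock: 21.25
position: [0.5552, -0.0653, 0.0767]
ee_rot: [3.141, 0.066, 0.0]
force: [-0.9, -0.2, 2.0]
width: 0.198
```

Emit:
jog_arm:
  commands: "1 0 0 0.02 0 0 0;1 0 0 0.03 0 0 0;1 0 0 0.05 0 0 0;1 0 0 0.06 0 0 0;1 0 0 0.06 0 0 0"

```text
clock: 21.75
position: [0.5551, -0.0652, 0.1437]
ee_rot: [-3.141, -0.066, -0.0]
force: [-0.6, -0.4, -2.9]
width: 0.195
```

Emit:
jog_arm:
  commands: "1 -0.0156 -0.0871 0 0 0 0;1 -0.0156 -0.0871 0 0 0 0;1 -0.0156 -0.0871 0 0 0 0;1 -0.0156 -0.0871 0 0 0 0;1 -0.0156 -0.0871 0 0 0 0"

```text
clock: 22.25
position: [0.5316, -0.197, 0.1432]
ee_rot: [3.141, 0.066, 0.001]
force: [0.3, 0.2, -2.5]
width: 0.194
```

Emit:
jog_arm:
  commands: "1 -0.0156 -0.0871 0 0 0 0;1 -0.0156 -0.0871 0 0 0 0;1 -0.0156 -0.0871 0 0 0 0;1 -0.0156 -0.0871 0 0 0 0;1 -0.0156 -0.0871 0 0 0 0"

```text
clock: 22.75
position: [0.5082, -0.3277, 0.1432]
ee_rot: [3.141, 0.066, 0.001]
force: [0.9, 0.4, -2.5]
width: 0.198
```

Emit:
jog_arm:
  commands: "1 0 0 -0.03 0 0 0;1 0 0 -0.03 0 0 0;1 0 0 -0.03 0 0 0;1 0 0 -0.03 0 0 0;1 0 0 -0.015 0 0 0"

```text
clock: 23.25
position: [0.5082, -0.3254, 0.1008]
ee_rot: [-3.14, -0.068, 0.002]
force: [-0.1, -0.3, -2.6]
width: 0.194
```

Emit:
jog_arm:
  commands: "1 0 0 -0.007 0 0 0;1 0 0 -0.01 0 0 0;1 0 0 -0.01 0 0 0;1 0 0 0 0 0 0;1 0 0 0 0 0 0"

```text
clock: 23.75
position: [0.5085, -0.3267, 0.094]
ee_rot: [3.141, 0.066, 0.0]
force: [-0.3, -0.4, -2.1]
width: 0.197
```

Emit:
jog_arm:
  commands: "1 0 0 -0.016 0 0 0;1 0 0 -0.016 0 0 0;1 0 0 -0.016 0 0 0;1 0 0 -0.016 0 0 0;1 0 0 -0.016 0 0 0"

```text
clock: 24.25
position: [0.5083, -0.3266, 0.0693]
ee_rot: [-3.141, -0.066, 0.0]
force: [0.6, -0.2, -3.3]
width: 0.192
```

Emit:
jog_arm:
  commands: "1 0 0 -0.005 0 0 0;1 0 0 -0.004 0 0 0;1 0 0 -0.003 0 0 0;1 0 0 -0.002 0 0 0;1 0 0 0 0 0 0"

```text
clock: 24.75
position: [0.5084, -0.3266, 0.0657]
ee_rot: [3.141, 0.066, 0.0]
force: [0.0, -0.1, -1.8]
width: 0.197
```

Emit:
jog_arm:
  commands: "0.5 0 0 0 0 0 0;0 0 0 0 0 0 0;-0.5 0 0 0 0 0 0;-1 0 0 0 0 0 0;-1 0 0 0 0 0 0"

```text
clock: 25.25
position: [0.5085, -0.3267, 0.0658]
ee_rot: [3.141, 0.066, 0.0]
force: [1.1, 0.3, 0.1]
width: 0.548
```

```bash
python3 look.py s2
```

```text
[ 0.50843902 -0.32665481  0.06570299] [3.14083458e+00 6.56655201e-02 2.32848729e-04] 0.5924417368056598 [ 0.40818563 -0.78936921  0.92619031]
tip px 337 369
```

View pics/s2.png

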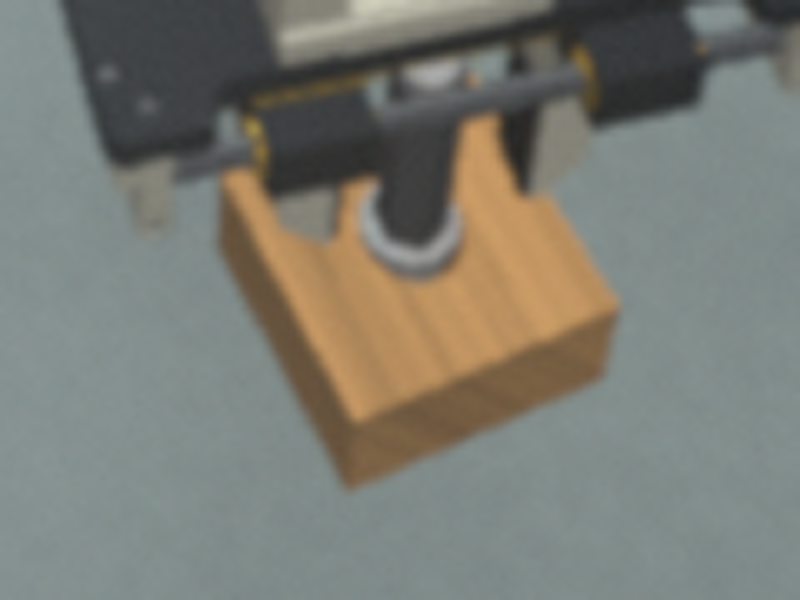

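The gauge stands in its stand with the collar ring level on the block near (415,235), and the fingers are clear on both sides. Now for the tight bushing.

Emit:
jog_arm:
  commands: "-1 0 0 0 0 0 0;-1 0 0 0 0 0 0;-1 0 0 0.03 0 0 0;-1 0 0 0.14 0 0 0;-1 0 0 0.15 0 0 0"

```text
clock: 25.8
position: [0.5075, -0.326, 0.1622]
ee_rot: [-3.139, -0.066, 0.004]
force: [1.3, -1.9, 0.0]
width: 0.991
```

Emit:
jog_arm:
  commands: "-1 0.027 0.135 0 0 0 -0.0042;-1 0.027 0.135 0 0 0 -0.0042;-1 0.027 0.135 0 0 0 -0.0042;-1 0.027 0.135 0 0 0 -0.0042;-1 0.027 0.135 0 0 0 -0.0042"

```text
clock: 26.3
position: [0.5492, -0.1225, 0.1626]
ee_rot: [3.138, -0.143, 0.002]
force: [0.3, 0.3, 0.6]
width: 0.998
```

Emit:
jog_arm:
  commands: "-1 0.027 0.135 0 0 0 -0.0042;-1 0.027 0.135 0 0 0 -0.0042;-1 0.027 0.135 0 0 0 -0.0042;-1 0.027 0.135 0 0 0 -0.0042;-1 0.027 0.137 0 0 0 -0.0042"

```text
clock: 26.8
position: [0.5896, 0.0806, 0.1625]
ee_rot: [-3.122, 0.35, -0.001]
force: [1.2, -0.7, 0.2]
width: 1.002
```

Emit:
jog_arm:
  commands: "-1 0 0 -0.06 0 0 0;-1 0 0 -0.1 0 0 0;-1 0 0 -0.1 0 0 0;-1 0 0 -0.06 0 0 0;-1 0 0 0 0 0 0"

```text
clock: 27.3
position: [0.5877, 0.0786, 0.0637]
ee_rot: [3.121, -0.348, -0.006]
force: [-0.2, -0.4, -0.0]
width: 0.999
```

Emit:
jog_arm:
  commands: "-1 0 0 -0.035 0 0 0;-1 0 0 -0.035 0 0 0;-1 0 0 -0.03 0 0 0;-1 0 0 -0.02 0 0 0;-1 0 0 -0.012 0 0 0"

```text
clock: 27.8
position: [0.5892, 0.0789, 0.0255]
ee_rot: [3.122, -0.348, -0.001]
force: [-0.3, 0.1, -0.7]
width: 1.002
```

Emit:
jog_arm:
  commands: "0 0 0 0 0 0 0;0 0 0 0 0 0 0;0 0 0 0 0 0 0;0 0 0 0 0 0 0;0 0 0 0 0 0 0"
  force: 10

```text
clock: 28.3
position: [0.5895, 0.079, 0.0263]
ee_rot: [-3.122, 0.348, -0.001]
force: [0.3, -0.0, -0.4]
width: 0.613
```

Emit:
jog_arm:
  commands: "1 0 0 0 0 0 0;1 0 0 0 0 0 0;1 0 0 0 0 0 0;1 0 0 0 0 0 0;1 0 0 0 0 0 0"

```text
clock: 28.8
position: [0.5894, 0.0789, 0.0261]
ee_rot: [3.122, -0.348, 0.0]
force: [-0.5, 0.3, 1.2]
width: 0.416
```

Emit:
jog_arm:
  commands: "1 0 0 0 0 0 0;1 0 0 0 0 0 0;1 0 0 0 0 0 0;1 0 0 0 0 0 0;1 0 0 0 0 0 0"
  force: 30

```text
clock: 29.3
position: [0.5894, 0.0789, 0.0261]
ee_rot: [3.122, -0.348, 0.0]
force: [0.1, -0.1, 1.4]
width: 0.412
```

Emit:
jog_arm:
  commands: "1 0 0 0.02 0 0 0;1 0 0 0.05 0 0 0;1 0 0 0.08 0 0 0;1 0 0 0.08 0 0 0;1 0 0 0.07 0 0 0"

```text
clock: 29.8
position: [0.5896, 0.0791, 0.1183]
ee_rot: [-3.122, 0.348, -0.001]
force: [0.6, -0.4, -3.2]
width: 0.408
```

Emit:
jog_arm:
  commands: "1 -0.0424 0.0836 0 0 0 0.0057;1 -0.0424 0.0836 0 0 0 0.0057;1 -0.0424 0.0836 0 0 0 0.0057;1 -0.0424 0.0836 0 0 0 0.0057;1 -0.0424 0.0836 0 0 0 0.0057"

```text
clock: 30.3
position: [0.5253, 0.2053, 0.1172]
ee_rot: [-3.141, 0.065, -0.001]
force: [1.3, 0.2, -3.1]
width: 0.409
```

Emit:
jog_arm:
  commands: "1 -0.0424 0.0836 0 0 0 0.0057;1 -0.0424 0.0836 0 0 0 0.0057;1 -0.0424 0.0836 0 0 0 0.0057;1 -0.0424 0.0836 0 0 0 0.0057;1 -0.0424 0.0836 0 0 0 0.0057"

```text
clock: 30.8
position: [0.4617, 0.3307, 0.1171]
ee_rot: [-3.134, -0.216, -0.001]
force: [0.4, -0.2, -3.2]
width: 0.408
```

```bash
python3 - <<'E'
from h import *
d=grab('side');s=status.observe();print(s['position'],s['ee_rot'],s['width'],s['force'])
I=cv2.cvtColor(d['pixels'],cv2.COLOR_RGB2BGR)[100:220,180:340]
cv2.imwrite('pics/b1.png',cv2.resize(I,(800,600),interpolation=cv2.INTER_CUBIC))
E
```

```text
[0.45833258 0.33640908 0.1176268 ] [-3.12880325e+00 -2.27667519e-01  3.65818662e-04] 0.4065084899507044 [-2.42510394  6.32208934 -1.67091071]
```

View pics/b1.png

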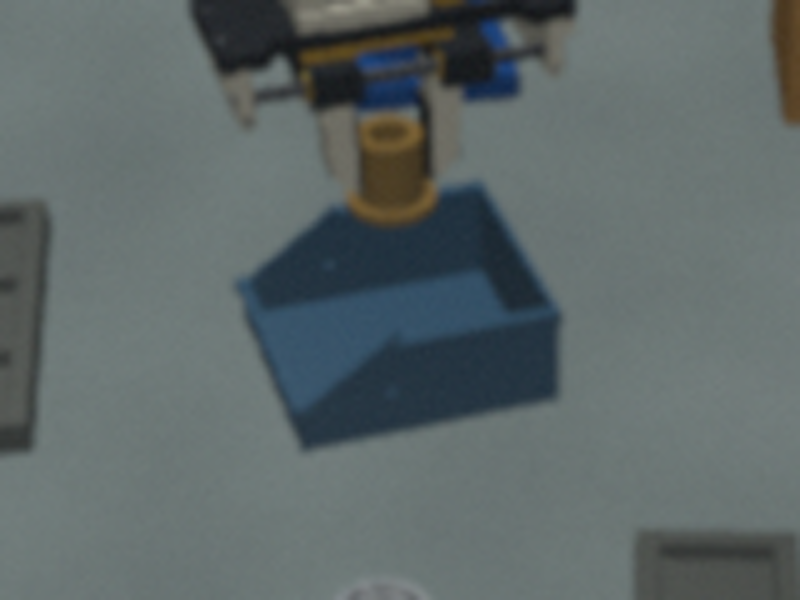

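The bushing is held upright over the bin, which is free of anything else. Lowering.

Emit:
jog_arm:
  commands: "1 0 0 0 0 0 0;1 0 0 -0.05 0 0 0;1 0 0 -0.08 0 0 0;1 0 0 -0.08 0 0 0;1 0 0 -0.05 0 0 0"

```text
clock: 31.35
position: [0.4625, 0.3281, 0.037]
ee_rot: [3.133, 0.211, -0.001]
force: [0.4, -0.5, -2.4]
width: 0.407
```

Emit:
jog_arm:
  commands: "1 0 0 -0.02 0 0 0;1 0 0 -0.01 0 0 0;1 0 0 -0.006 0 0 0;1 0 0 -0.006 0 0 0;1 0 0 0 0 0 0"

```text
clock: 31.85
position: [0.4625, 0.33, 0.0259]
ee_rot: [-3.134, -0.213, -0.001]
force: [-0.2, 0.1, -2.6]
width: 0.416
```

Emit:
jog_arm:
  commands: "1 0 0 -0.005 0 0 0;1 0 0 -0.005 0 0 0;1 0 0 -0.004 0 0 0;1 0 0 0 0 0 0;1 0 0 0 0 0 0"

```text
clock: 32.35
position: [0.4622, 0.3297, 0.0212]
ee_rot: [3.134, 0.214, -0.0]
force: [-0.2, 1.1, -2.6]
width: 0.412
```

Emit:
jog_arm:
  commands: "1 0 0 -0.003 0 0 0;1 0 0 -0.002 0 0 0;1 0 0 0 0 0 0;1 0 0 0 0 0 0;1 0 0 0 0 0 0"

```text
clock: 32.85
position: [0.4622, 0.3298, 0.02]
ee_rot: [-3.134, -0.213, -0.0]
force: [-1.9, -1.8, 4.6]
width: 0.411
```

Contact with the bin floor came at the expected height. Releasing and withdrawing.

Emit:
jog_arm:
  commands: "-0.4 0 0 0 0 0 0;-0.4 0 0 0 0 0 0;-0.4 0 0 0 0 0 0;-0.4 0 0 0 0 0 0;-0.4 0 0 0 0 0 0"

```text
clock: 33.35
position: [0.4622, 0.3298, 0.0197]
ee_rot: [-3.134, -0.213, -0.0]
force: [0.5, -0.2, 0.1]
width: 0.697
```

Emit:
jog_arm:
  commands: "-0.4 0 0 0.03 0 0 0;-0.4 0 0 0.1 0 0 0;-0.4 0 0 0.15 0 0 0;-0.4 0 0 0.15 0 0 0;-0.4 0 0 0.15 0 0 0"

```text
clock: 33.85
position: [0.4618, 0.3297, 0.1962]
ee_rot: [-3.134, -0.214, -0.0]
force: [0.7, -0.4, -0.1]
width: 0.699
```

Emit:
jog_arm:
  commands: "-0.4 -0.1 0.08 0 0 0 0;-0.4 -0.1 0.08 0 0 0 0;-0.4 0 0 0 0 0 0;-0.4 0 0 0 0 0 0;-0.4 0 0 0 0 0 0"

```text
clock: 34.35
position: [0.403, 0.377, 0.1939]
ee_rot: [3.134, 0.212, 0.001]
force: [0.3, -0.3, -0.7]
width: 0.698
```

```bash
python3 - <<'E'
from h import *
d=grab('side');s=status.observe();print(s['clock'],s['position'],s['width'],s['force'])
cv2.imwrite('pics/f1.png',cv2.cvtColor(d['pixels'],cv2.COLOR_RGB2BGR))
P=cloud(d);hsv=cv2.cvtColor(d['pixels'],cv2.COLOR_RGB2HSV)
br=(hsv[...,0]>8)&(hsv[...,0]<28)&(hsv[...,1]>110)&(P[...,0]>.35)&(P[...,0]<.65)&(P[...,1]>-.12)&(P[...,1]<.42)&(P[...,2]<.08)
N,L,S,C=cv2.connectedComponentsWithStats(br.astype(np.uint8))
for i in range(1,N):
    if S[i,4]>40:
        q=P[L==i];z=np.percentile(q[:,2],90);t=q[abs(q[:,2]-z)<.006];print(C[i].round(),S[i,4],z.round(4),t.mean(0).round(4))
m=(P[...,0]>.4)&(P[...,0]<.6)&(P[...,1]>-.42)&(P[...,1]<-.25)&(P[...,2]>.1);print('gauge top',P[m][P[m][:,2]>.11].mean(0),P[m][:,2].max())
E
```

```text
34.4 [0.40313257 0.37682835 0.19373172] 0.697408127605102 [-0.50110849 -0.11058673 -0.52409192]
[259. 159.] 106 0.0494 [0.4596 0.3284 0.0473]
[325. 228.] 120 0.0563 [0.568  0.0026 0.0541]
[325. 246.] 220 0.0553 [ 0.5538 -0.065   0.0541]
[325. 264.] 92 0.022 [ 0.5517 -0.0767  0.0185]
gauge top [ 0.50716669 -0.32707293  0.11803529] 0.123216370465387
```

View pics/f1.png

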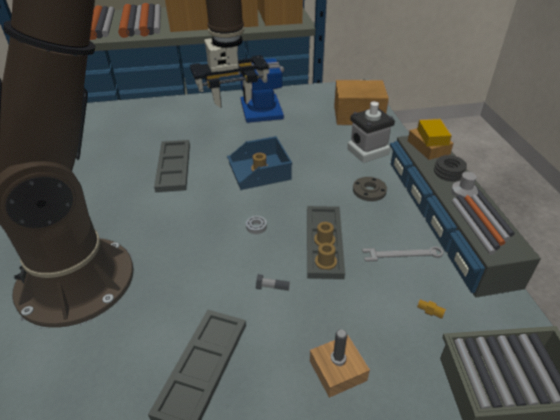

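The bushing stands in the bin at (259,159), its top at z ≈ 0.048. The two good ones are in the tray, the gauge is upright in its stand at (341,345), and the other things are where they were.

```bash
python3 -c "
from cell import arm;print(arm.sign_off())"
```

```text
the job is handed in; nothing more can be done
None
```

I tried the gauge left, middle, right, put it back in its stand, and set the tight bushing in the blue bin; then I handed the job in at about 34 s of the 72 s.

- **Left (tight):** it stopped about 10 mm down. The force rose to 15.6 N on the wrist with no more travel, and shifting the gauge sideways did not help.
- **Middle and right (good):** the gauge went in freely to its collar, about 34 mm, landing with about 4–5 N.
- **Gauge:** the first grip was about 10° off the handle's flats, so I regripped twice until the pads read 18.0 mm. Afterwards it stood upright in its stand, with its top at z ≈ 0.118 where it started.
- **Tight bushing:** it was released on the bin floor near the centre, with the top at z ≈ 0.048 as expected.
- **Final check:** the good bushings measured within about 2 mm of their starting positions. The bearing, bolt, flange, wrench and fitting look unmoved in the last picture, but I did not measure them. The gripper was clear of everything.

No check failed. The only disagreement was the two cameras differing by 1–3 mm in y, which I settled by feel at the left bushing's mouth. The hand-in gives no verdict, so I can't confirm the scored result.

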